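# Load a filter cartridge into the photometer

### The arm

A 6-joint arm with a two-finger parallel gripper is mounted at the origin on the work surface. World frame = base frame: x ahead of the robot, y to its left, z up, the work surface at z = 0. Lengths are in m, angles in degrees, forces in N, time in s.
With the tool pointing down it reaches from about 0.35 to 0.975 m from the base axis. Payload 4.9 kg.
Tool frame: the origin (TCP) lies midway between the tips of the shut fingers; the grasp point (between the pads) lies 19 mm behind it; y points along the fingers, x is the direction in which the jaws open and shut, and the axes are right-handed (so a half turn about y gives the same grasp; the last joint's range is limited). The gripper opens to 85 mm and grips with 20 to 120 N. Pads are 22 mm wide; open, the fingers measure 114 mm over their backs; the gripper's body (76 mm by 85 mm) begins 54 mm behind the grasp point. The pads swing forward as they close: fully open they stand 13 mm farther back than shut.
Start: joints at [60.791, 3.019, 92.412, -0, 84.569, -6.818], TCP at [0.238, 0.578, 0.231] pointing down, gripper open.
Joint ranges: [-172.51, 172.51], [-57.92, 126.97], [3.15, 148.05], [-58.71, 238.71], [5.1, 150.11], [-179.66, 179.66]. Speed limits (degrees/s): [147.25, 147.25, 180, 180, 180, 180].

### API

Orientations are given as a 3x3 rotation matrix whose columns are the frame's x, y, z axes.
In Python, from cell import arm gives the robot as it stands. The module is installed in compiled form; this text tells all that it offers.
- The arm moves only by the tool arm_command, never from a script. Its argument "steps" is a list of rows, each a list of 7 numbers: the shift along the tool's x, y, z scaled (see below), then the turn, a rotation vector about the tool's x, y, z scaled (see below), then the opening in per cent of the stroke, from 0 (shut) to 100 (fully open). A call has 1 to 8 rows; each row shifts and turns the commanded pose from where the row before left it, along the tool's axes as they then stand; what a row does not reach is not made up. The controller multiplies each number of a shift by 1000 mm and each number of a turn by 45 degrees. A row lasts 1/12 s, in which the tool goes at most 41.7 mm and 7.16 degrees, less where a joint would pass 70% of its speed; a pose out of reach is approached as far as the arm can. A call with a number of a shift or a turn outside -1 to 1 is refused whole. A call with a gripper value outside its range is refused whole. The fingers move at their own pace and stop on an object; the grip force is fixed at half the most. Time passes only in rows, so rows that do not move let the fingers close. It gives the time, the measured TCP pose, the force and the opening at its end, in the units of the state.
- arm.state(): the state, without advancing time (a new reading comes with each control period).
- arm.read_camera(name): name is "scene" or "top" or "wrist"; returns a dict with "img" (400x640x3 uint8, red, green, blue), "z_map" (400x640 float32, m along the optical axis (not along the pixel's ray), 0 where there is no reading), "intrinsics" (3x3 intrinsics, pixels), "k1" (the pictures are not rectified: a ray, as slopes to the right and down, at radius r is drawn at 1 + k1 r^2 times it, then the intrinsics apply), "pose" (4x4, takes a point from camera to world coordinates). Camera axes: x right, y down, z forward; pixel columns grow to the right and rows downward; lengths in m; the calibration is good to about 2 mm. A picture is of the moment at which its call begins.
- arm.finish_job(): hands the job in, once; it reports no verdict.
The state is a dict: "time": time; "q": joint angles; "dq": joint speeds; "effort": joint torques, N m; "eef_pos": TCP position; "eef_rot": TCP orientation; "force": force on the tool from outside, world axes, zero at the start; "moment": the same for the moment, N m; "grip_width": finger opening in m.
Only numpy, scipy, OpenCV 4.12 (cv2) and the standard library are available. Lean on these libraries where they do the work, as an engineer would, in place of code of your own. Each camera call takes 0.05 s, during which the arm holds its last target.

### The job

Load the orange filter cartridge into the photometer: lay it flat on the loading tray in front of the guide rails and let go of it, then push it with the fingertips along the tray and over the raised lip until it drops level into the pocket under the lamp head. Once it is down, press it firmly home, downwards or against the far wall, with a steady push of about 6 to 15 N for half a second, then withdraw. While pushing and pressing, never bear on the photometer through the cartridge with more than 25 N, and leave everything else where it is.

Things in the scene. Friction and masses are not known exactly. Their poses are not given: they have to be found in the camera images.
- orange_center (a point): The orange filter cartridge: a flat rigid plate 60 mm long (its x) x 44 mm wide (its y) x 12 mm thick (its z), with a round dark-rimmed window, about 60 to 120 g, loose, flat on the table at first. The point is its centre, half-way up (6 mm above its underside). Either end may go first.
- photometer: Grey-and-white bench photometer, fixed, 328 x 130 mm. Its x is the direction in which a cartridge is pushed in, z up; origin on the table on its centre line, below lip_mid. On it an aluminium loading tray is clamped anywhere from -8 to +8 mm along x off its middle place: WHERE IS NOT MEASURED, so every tray x given here is +-8 mm and the pocket's far wall must be felt; y and heights (above the table) are true.
- apron_mid (a point): Point on the top of the tray's flat open apron, 34 mm above the table, on the centre line 93 mm before lip_mid: a good place to lay the cartridge, long side along x. The apron runs from x = -148 to -12 mm (tray's middle place), 100 mm wide. Frame as the photometer's.
- lip_mid (a point): Back edge of the dark steel lip when the tray is at its middle place (really +-8 mm in x; not measured), photometer x = 0, 36.5 mm above the table. The lip runs right across: ramp from x = -12 to -4, flat top -4 to 0, 2.5 mm above the apron. Guide rails, 48 mm apart (cartridge 44), tops at 38.5 mm, from x = -34 to 71 mm; their flared mouths open to 67 mm apart at x = -55 mm.
- pocket_mid (a point): Middle of the black pocket's floor, tray at its middle place (really +-8 mm in x), 28.5 mm above the table: a sprung pad that yields 3 mm (about 4 N/mm), then is rigid. Pocket from x = 0 to a rigid far wall at 63 mm: 3 mm longer than the cartridge. Seated: level, centre at 34.5 mm, top at 40.5 mm, 4 mm proud of the lip. Pushing on against the wall raises the force steeply.
- head_edge (a point): Lower edge, on the centre line, of the white lamp head's front face: photometer x = 46 mm, 62 mm above the table; fixed, it does not shift with the tray. The head is 76 mm wide, its top at 84 mm, and overhangs the pocket's far part, so that a cartridge cannot be set in from above. The electronics block, 100 mm high, begins at x = 88 mm.
- blue_center (a point): Blue filter cartridge, same size as the orange one; this point is its centre. Not to be moved.
- green_center (a point): Green filter cartridge, same size; this point is its centre. Not to be moved.
- beaker: Glass beaker, 80 mm across, 110 mm high; origin at the centre of its underside. Not to be moved.
- reagent: Clear reagent bottle with blue cap, 72 mm across, 150 mm high; origin at the centre of its underside. Not to be moved.
- washbottle: White wash bottle with red cap and spout, 68 mm across, 190 mm high; origin at the centre of its underside. Not to be moved.
- dish: Clear shallow dish, 84 mm across, 14 mm high; origin at the centre of its underside. Not to be moved.
- tuberack: White rack, 70 x 190 mm, of tubes with orange caps, 100 mm high in all; origin at the centre of its underside. Not to be moved.
Mind the look-alikes: they are no part of the job. There is more than one size of the part that bears orange_center; the job needs the largest.

How it is judged:
By the outcome, as a careful person would: the job done as asked, in the order asked, and still so for the second after the job is handed in, with the robot touching nothing.
It also fails if it takes over 70 s, if anything falls off the work surface, if the arm or the gripper's body presses on something with over 40 N, if the wrist force passes 120 N, or if a joint passes its speed limit or range.

## Working session

There is one attempt and no reset: what is moved stays moved. The work goes in short steps, Python scripts to look and compute and a tool call to move; the robot and the scene stay as the last step left them, time stands still between calls to the robot, and variables do not carry over. Pictures are saved under pics/ and viewed, and the job is handed in when it is done.

Besides the shell and the picture viewer there is one more tool, called after ">>>" as name(argument=value, ...), one argument or row to a line, values as JSON. arm_command: Moves the arm, as the interface text tells. Shifts and turns lie within -1 to 1; 1 stands for 1000 mm of shift or 45 degrees of turn. Its arguments: {"type":"object","properties":{"steps":{"type":"array"}},"required":["steps"]}

```bash
mkdir -p pics; ls; cat > h.py <<'E'
import numpy as np,cv2
from cell import arm
def shot(n,f):
    c=arm.read_camera(n); cv2.imwrite('pics/'+f,c['img'][:,:,::-1]); np.savez('pics/'+f[:-4]+'.npz',**c); return c
def ray(c,uv):
    K=c['intrinsics'];k=float(c['k1'])
    p=np.array([(uv[0]-K[0,2])/K[0,0],(uv[1]-K[1,2])/K[1,1]])
    s=p.copy()
    for _ in range(30): s=p/(1+k*(s@s))
    return c['pose'][:3,3],c['pose'][:3,:3]@np.array([s[0],s[1],1])
def plane(c,uv,z):
    o,d=ray(c,uv); return o+d*(z-o[2])/d[2]
def dep(c,uv):
    o,d=ray(c,uv); return o+d*c['z_map'][int(round(uv[1])),int(round(uv[0]))]
def proj(c,P):
    T=np.linalg.inv(c['pose']); p=T[:3,:3]@np.array(P)+T[:3,3]; s=p[:2]/p[2]; s=s*(1+float(c['k1'])*(s@s)); K=c['intrinsics']
    return np.array([K[0,0]*s[0]+K[0,2],K[1,1]*s[1]+K[1,2]])
def load(f):
    return dict(np.load('pics/'+f+'.npz'))
E
python3 - <<'E'
from h import *
for n in('scene','top','wrist'):
    c=shot(n,n+'0.png'); print(n,c['intrinsics'].tolist(),c['k1'],np.round(c['pose'],3).tolist())
print(arm.state())
E
```

```text
pics
scene [[385.4247393064368, 0.0, 318.14149007692384], [0.0, 385.4247393064368, 197.81415752468493], [0.0, 0.0, 1.0]] -0.06642233804461646 [[-0.613, 0.512, -0.602, 1.151], [0.79, 0.396, -0.469, 0.302], [-0.002, -0.763, -0.647, 0.694], [0.0, 0.0, 0.0, 1.0]]
top [[394.1599647247099, 0.0, 320.4348846776277], [0.0, 394.1599647247099, 201.70229570588984], [0.0, 0.0, 1.0]] -0.06944480480880887 [[-0.027, -0.989, 0.148, 0.457], [-1.0, 0.025, -0.012, -0.132], [0.008, -0.148, -0.989, 0.877], [0.0, 0.0, 0.0, 1.0]]
wrist [[355.0694899511501, 0.0, 321.5686950776306], [0.0, 355.0694899511501, 197.29294359802273], [0.0, 0.0, 1.0]] -0.03771164320832446 [[0.381, 0.878, 0.29, 0.164], [0.925, -0.361, -0.122, 0.609], [-0.003, 0.314, -0.949, 0.371], [0.0, 0.0, 0.0, 1.0]]
{'time': 0.15, 'q': array([ 6.07912883e+01,  3.05138628e+00,  9.24733736e+01,  2.43427968e-04,
        8.45711989e+01, -6.81976573e+00]), 'dq': array([ 0.03841112,  0.01884267, -0.24937819, -0.03375158,  0.11716745,
       -0.1278701 ]), 'effort': array([ 6.74022681e-05, -3.94245923e+01, -3.70720375e+01, -1.84635919e-04,
        4.71304244e-03, -8.41984956e-06]), 'eef_pos': array([0.23782946, 0.5774478 , 0.23032173]), 'eef_rot': array([[ 3.80891690e-01, -8.20979248e-04, -9.24619298e-01],
       [ 9.24618168e-01, -1.45977780e-03,  3.80892521e-01],
       [-1.66244358e-03, -9.99998598e-01,  2.03075096e-04]]), 'force': array([ 0.19062338, -0.36369918,  0.61840504]), 'moment': array([-0.04867979,  0.00420463,  0.00743781]), 'grip_width': 0.085275399353221}
```

View pics/scene0.png

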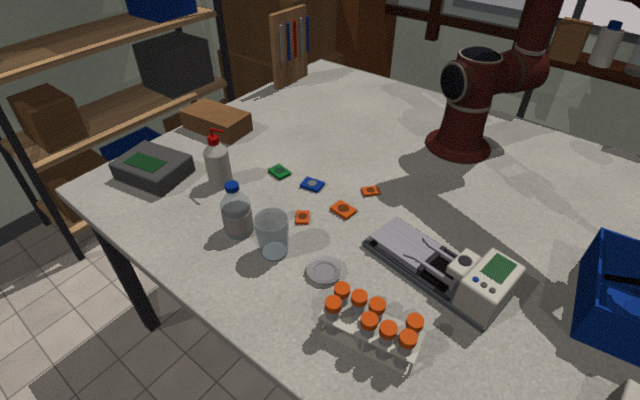

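View pics/top0.png

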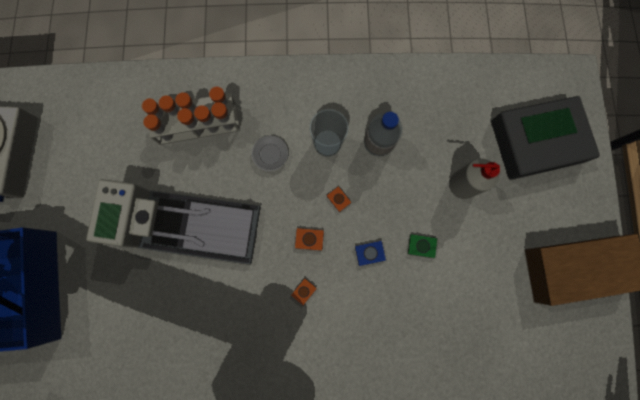

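View pics/wrist0.png

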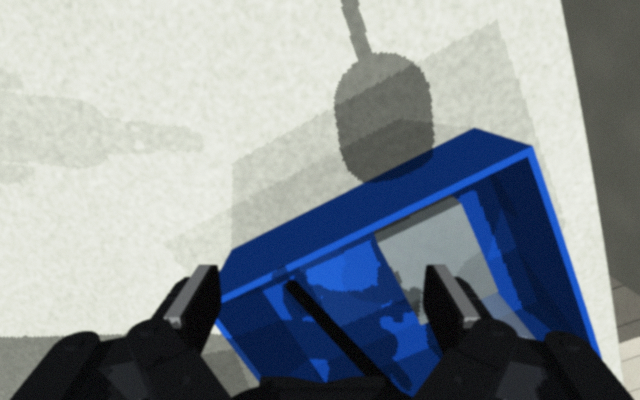

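Orange candidates in the top view: small plates at (339,198) and (304,291), a larger one at (309,239), and the rack caps around (150–220,95–120). In the scene view these plates are (303,217), (371,190) and (343,209). I choose (309,239) as the largest, and will check it by crop and size.

```bash
cat > m.py <<'E'
from h import *
def blobs(c,zt,lo=(3,140,60),hi=(18,255,255),amin=60,ch=None):
    hsv=cv2.cvtColor(c['img'],cv2.COLOR_RGB2HSV); m=cv2.inRange(hsv,lo,hi)
    m=cv2.morphologyEx(m,cv2.MORPH_CLOSE,np.ones((9,9)))
    for k in cv2.findContours(m,cv2.RETR_EXTERNAL,cv2.CHAIN_APPROX_NONE)[0]:
        if cv2.contourArea(k)<amin: continue
        W=np.array([plane(c,p[0].astype(float),zt)[:2] for p in k],np.float32)
        r=cv2.minAreaRect(W*1000)
        print(np.round(k.mean(0)[0]),cv2.contourArea(k),'ctr',np.round(r[0],1),'size',np.round(r[1],1),'ang',round(r[2],1))
E
python3 - <<'E'
from m import *
c=load('top0'); print('top');blobs(c,.012)
d=load('scene0'); print('scene');blobs(d,.012)
print('blue/green top');blobs(c,.012,(100,140,40),(130,255,255)); blobs(c,.012,(50,120,30),(85,255,255))
a=cv2.resize(c['img'][170:310,280:380],None,fx=4,fy=4,interpolation=cv2.INTER_CUBIC)
b=cv2.resize(c['img'][160:280,80:280],None,fx=4,fy=4,interpolation=cv2.INTER_CUBIC)
cv2.imwrite('pics/cropA.png',a[:,:,::-1]);cv2.imwrite('pics/cropB.png',b[:,:,::-1])
b=cv2.resize(d['img'][200:340,350:540],None,fx=4,fy=4,interpolation=cv2.INTER_CUBIC);cv2.imwrite('pics/cropC.png',b[:,:,::-1])
E
```

```text
top
[304. 291.] 312.5 ctr [ 392. -101.] size [33.5 46.7] ang 49.5
[593. 268.] 5132.0 ctr [ 417.6 -762.8] size [125.9 247.5] ang 5.2
[309. 239.] 493.0 ctr [ 504.5 -115.3] size [58.8 43.7] ang 83.8
[338. 199.] 284.5 ctr [ 592. -183.] size [45.8 33.9] ang 36.7
[184. 108.] 1629.5 ctr [813.3 169. ] size [ 78.5 194.4] ang 8.5
scene
[374. 314.] 2252.5 ctr [733.9 116.3] size [ 85.5 199.4] ang 8.4
[302. 217.] 141.0 ctr [ 602.3 -178.2] size [45.9 31.4] ang 39.0
[343. 209.] 269.5 ctr [ 513.5 -111.9] size [63.1 49.8] ang 83.6
[370. 191.] 126.5 ctr [403.5 -96.5] size [38.9 46.9] ang 49.0
[215. 128.] 780.0 ctr [ 455.8 -729.4] size [202.6 291.7] ang 28.1
[ 29. 121.] 220.5 ctr [  821.6 -1350.8] size [453.6  49.9] ang 80.9
[564.  44.] 1067.0 ctr [-1447.3    82.2] size [1033.4  164.4] ang 3.9
[297.  36.] 174.5 ctr [ -551.1 -1156.4] size [871.9  81.6] ang 39.6
[352.  19.] 331.5 ctr [ -984.3 -1102.1] size [974.1  94.8] ang 33.0
[292.   2.] 78.5 ctr [-1043.4 -1649.6] size [201.4 187.5] ang 36.3
blue/green top
[370. 253.] 463.0 ctr [ 470.3 -247.7] size [41.7 57.4] ang 9.5
[ 13. 295.] 2077.5 ctr [407.3 552.6] size [269.9  66.1] ang 3.7
[390. 120.] 177.5 ctr [ 773.4 -307.1] size [35.1 36.3] ang 88.9
[422. 246.] 460.5 ctr [ 482.6 -363.9] size [58.1 42.4] ang 78.9
[549. 125.] 1127.5 ctr [ 755.9 -687.5] size [ 61.  124.3] ang 11.3
```

View pics/cropA.png

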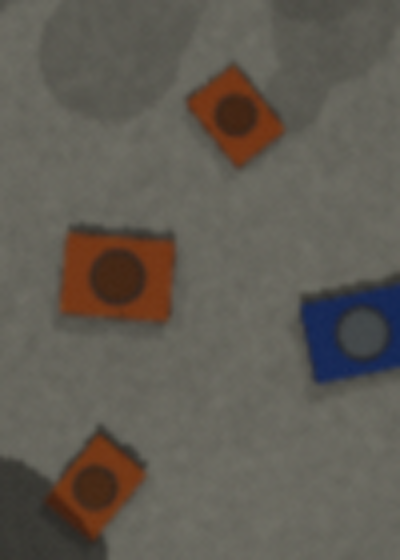

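View pics/cropB.png

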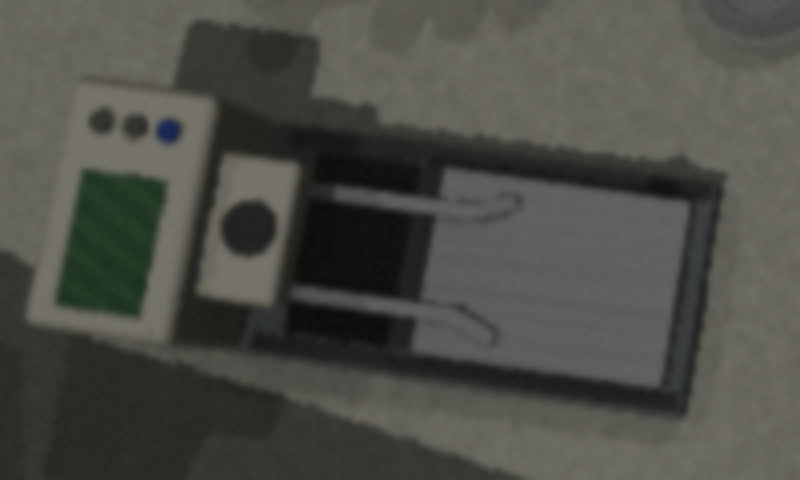

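View pics/cropC.png

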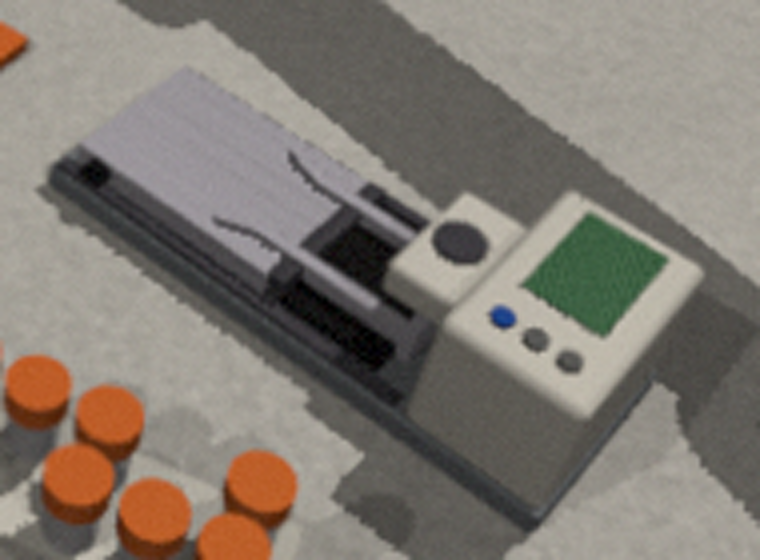

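The crop shows three orange plates. The one at (309,239) measures 58.8 x 43.7 mm and is clearly the largest; the other two are about 46 x 34 mm. Next I measure the photometer.

```bash
python3 - <<'E'
from m import *
c=load('top0'); d=load('scene0')
for nm,c in(('top',c),('scene',d)):
    hsv=cv2.cvtColor(c['img'],cv2.COLOR_RGB2HSV)
    for nm2,uv in ((('apron',(220,230)),('table',(280,230)),('head',(136,205)),('block',(120,190))) if nm=='top' else (('apron',(395,240)),('table',(320,240)),('head',(455,265)),('block',(475,270)))):
        print(nm,nm2,hsv[uv[1],uv[0]],c['img'][uv[1],uv[0]],np.round(dep(c,uv),4))
E
```

```text
top apron [140   8  97] [96 94 97] [0.5268 0.0751 0.0313]
top table [ 27  25 103] [103 102  93] [ 0.5261 -0.0513  0.0007]
top head [ 27  24 105] [105 104  95] [0.578  0.238  0.0823]
top block [113  70  91] [66 72 91] [0.6063 0.263  0.103 ]
scene apron [143   7 153] [152 149 153] [0.5471 0.0608 0.0336]
scene table [ 28  21 146] [146 145 134] [ 0.6283 -0.0993 -0.0017]
scene head [ 18  25 185] [185 178 167] [0.5779 0.2118 0.0817]
scene block [ 18  24 188] [188 181 170] [0.5814 0.2514 0.0984]
```

```bash
cat >> m.py <<'E'
def apron(c,box,z=.034):
    hsv=cv2.cvtColor(c['img'],cv2.COLOR_RGB2HSV); m=cv2.inRange(hsv,(115,3,60),(175,40,255))
    k=np.zeros_like(m);u0,v0,u1,v1=box;k[v0:v1,u0:u1]=255;m&=k
    m=cv2.morphologyEx(m,cv2.MORPH_OPEN,np.ones((3,3)))
    k=max(cv2.findContours(m,cv2.RETR_EXTERNAL,cv2.CHAIN_APPROX_NONE)[0],key=cv2.contourArea)
    W=np.array([plane(c,p[0].astype(float),z)[:2] for p in k],np.float32)*1000
    r=cv2.minAreaRect(W); print('apron',cv2.contourArea(k),np.round(r[0],1),np.round(r[1],1),round(r[2],2)); print(np.round(cv2.boxPoints(r),1).tolist()); return m,W
E
python3 - <<'E'
from m import *
c=load('top0'); d=load('scene0')
m,W=apron(c,(150,190,262,265)); m2,W2=apron(d,(355,210,460,290))
cv2.imwrite('pics/ap.png',cv2.resize(np.vstack([m[180:280,140:280],m2[200:300,350:490]]),None,fx=3,fy=3))
# block top corners & head corners in top view by hand pixel (crop/4 + (80,160))
for z,l in((.1,[(83,80),(215,98),(168,345),(28,320)]),(.084,[(225,153),(302,160),(275,306),(197,296)])):
    print(z,[np.round(plane(c,(80+(a-1.5)/4,160+(b-1.5)/4),z)*1000,1)[:2].tolist() for a,b in l])
E
```

```text
apron 2946.5 [534.7 113.2] [204.6 100.9] 80.97
[[468.8999938964844, 20.100000381469727], [568.5, 4.199999809265137], [600.5999755859375, 206.3000030517578], [501.0, 222.10000610351562]]
apron 2050.0 [544.4 107.8] [191.4 112.8] 80.32
[[472.70001220703125, 23.0], [583.9000244140625, 4.0], [616.0999755859375, 192.6999969482422], [504.8999938964844, 211.60000610351562]]
0.1 [[629.7, 307.4], [618.3, 237.2], [493.8, 256.0], [507.6, 329.4]]
0.084 [[592.6, 238.1], [587.9, 197.4], [513.3, 208.9], [519.2, 249.8]]
```

View pics/ap.png

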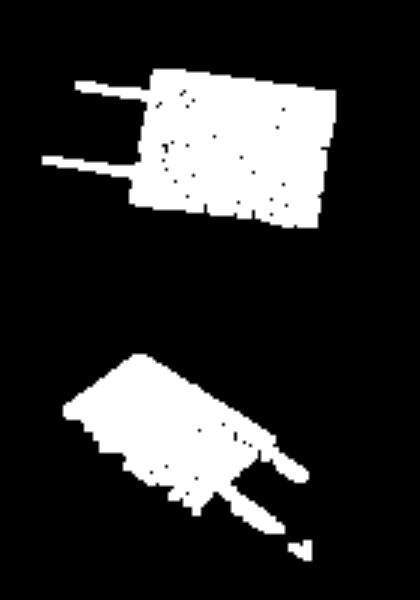

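Photometer estimate from the top view:
- Apron front edge middle is at (518.7, 12.2).
- Lamp-head front edge middle is at (550.6, 203.2). They are 194 mm apart, which is what the description gives.
- The push axis is at about 81°, and the apron is 101 mm wide, which agrees.

Orange centre is (504, -115) mm with its long axis at about 84°. I'll move above it for a closer wrist view.

>>> arm_command(
  steps=[
    [-0.027,0.001,-0.0255,0,0,0,100],
    [-0.027,0.001,-0.0255,0,0,0,100],
    [-0.027,0.001,-0.0255,0,0,0,100],
    [-0.027,0.001,-0.0255,0,0,0,100],
    [-0.027,0.001,-0.0255,0,0,0,100],
    [-0.027,0.001,-0.0255,0,0,0,100],
    [-0.027,0.001,-0.0255,0,0,0,100],
    [-0.027,0.001,-0.0255,0,0,0,100],
  ],
)

```text
time: 0.82
eef_pos: [0.3444, 0.2987, 0.2229]
eef_rot: [[0.38, -0.0, -0.925], [0.925, -0.0, 0.38], [-0.0, -1.0, -0.0]]
force: [0.9, -0.0, -0.5]
grip_width: 0.0854
```

>>> arm_command(
  steps=[
    [-0.027,0.001,-0.0255,0,0,0,100],
    [-0.027,0.001,-0.0255,0,0,0,100],
    [-0.027,0.001,-0.0255,0,0,0,100],
    [-0.027,0.001,-0.0255,0,0,0,100],
    [-0.027,0.001,-0.0255,0,0,0,100],
    [-0.027,0.001,-0.0255,0,0,0,100],
    [-0.027,0.001,-0.0255,0,0,0,100],
    [-0.027,0.001,-0.0255,0,0,0,100],
  ],
)

```text
time: 1.48
eef_pos: [0.4508, 0.0212, 0.2151]
eef_rot: [[0.381, 0.0, -0.924], [0.924, 0.0, 0.381], [0.0, -1.0, -0.0]]
force: [0.6, 0.5, 0.1]
grip_width: 0.0852
```

>>> arm_command(
  steps=[
    [-0.027,0.001,-0.0255,0,0,0,100],
    [-0.027,0.001,-0.0255,0,0,0,100],
    [-0.027,0.001,-0.0255,0,0,0,100],
    [-0.027,0.001,-0.0255,0,0,0,100],
    [0,0,0,0,0.149,0,100],
    [0,0,0,0,0.149,0,100],
    [0,0,0,0,0.149,0,100],
    [0,0,0,0,0.149,0,100],
  ],
)

```text
time: 2.15
eef_pos: [0.5037, -0.116, 0.2107]
eef_rot: [[0.761, -0.001, -0.648], [0.648, 0.0, 0.761], [-0.0, -1.0, 0.001]]
force: [-0.0, 0.3, 0.8]
grip_width: 0.0856
```

>>> arm_command(
  steps=[
    [0,0,0,0,0.149,0,100],
    [0,0,0,0,0.149,0,100],
    [0,0,0,0,0.149,0,100],
    [0,0,0,0,0.149,0,100],
    [0,0,0,0,0.149,0,100],
    [0,0,0,0,0.149,0,100],
    [0,0,0,0,0.149,0,100],
    [0,0,0,0,0,0,100],
  ],
)

```text
time: 2.82
eef_pos: [0.5037, -0.1156, 0.2109]
eef_rot: [[0.994, -0.001, 0.109], [-0.109, 0.0, 0.994], [-0.001, -1.0, 0.0]]
force: [1.3, 0.1, 0.6]
grip_width: 0.0852
```

```bash
python3 - <<'E'
from m import *
c=shot('wrist','w1.png'); s=arm.state(); print(s['time'],s['eef_pos'],np.round(s['eef_rot'],3).tolist(),s['q'],s['force'])
blobs(c,.012,amin=300)
E
```

```text
2.8667 [ 0.50370679 -0.11562528  0.21097594] [[0.995, -0.001, 0.105], [-0.105, 0.0, 0.995], [-0.001, -1.0, 0.0]] [-2.11827345e+01 -1.12350804e+01  1.07891594e+02 -3.22469912e-04
  8.33772268e+01 -1.51734091e+01] [0.04129233 0.02789483 0.39172102]
[413. 218.] 1370.5 ctr [ 591.6 -179.6] size [46.2 35.9] ang 37.0
[209. 162.] 1567.0 ctr [394.7 -98.9] size [35.3 46.4] ang 48.7
[322. 164.] 2584.5 ctr [ 505.2 -113.6] size [60.1 43.5] ang 83.8
```

View pics/w1.png

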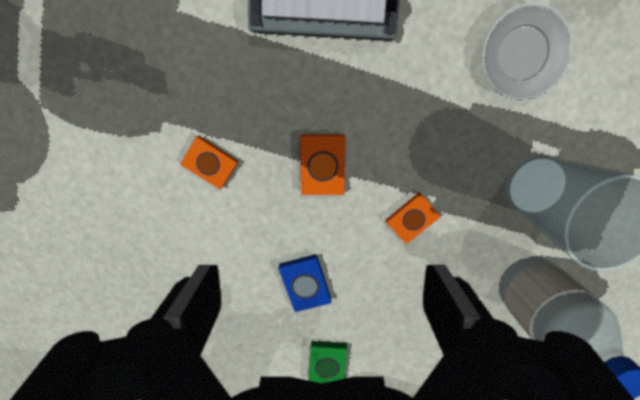

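The wrist view shows the large orange plate at (322,164). It measures 60.1 x 43.5 mm centred at (505,-114), in agreement with the top view. The smaller plates at (209,162) and (413,218) are clear of the fingers. I'll descend.

>>> arm_command(
  steps=[
    [0.001,0.036,0.0015,0,0,0,100],
    [0,0.036,0,0,0,0,100],
    [0,0.036,0,0,0,0,100],
    [0,0.036,0,0,0,0,100],
    [0,0.03,0,0,0,0,90],
    [0,0.02,0,0,0,0,80],
    [0,0.008,0,0,0,0,80],
    [0,0,0,0,0,0,80],
  ],
)

```text
time: 3.53
eef_pos: [0.5031, -0.1136, 0.0069]
eef_rot: [[0.994, -0.005, 0.105], [-0.105, 0.002, 0.994], [-0.005, -1.0, 0.001]]
force: [-0.5, 0.3, -0.4]
grip_width: 0.0684
```

```bash
python3 - <<'E'
from m import *
c=shot('wrist','w2.png'); s=arm.state(); print(s['time'],s['eef_pos'],s['force'],s['grip_width'])
shot('scene','s2.png')
E
```

```text
3.5833 [ 0.50470472 -0.11420052  0.00892515] [0.39162655 0.1790446  0.76203745] 0.06845173376472277
```

View pics/w2.png

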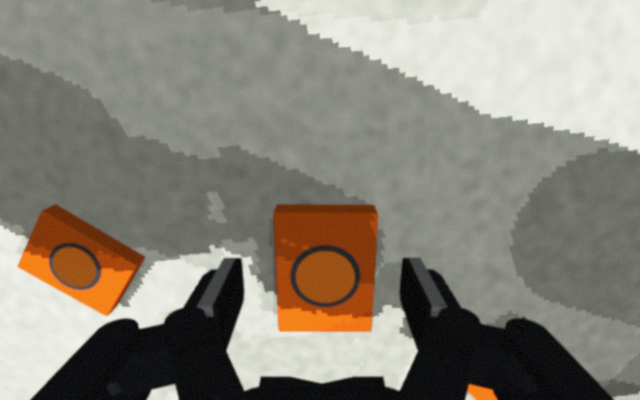

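The plate sits centred between the pads (window at (325,275), pads at 230 and 415). I'll lower another 5 mm and close.

>>> arm_command(
  steps=[
    [0,0.005,0,0,0,0,70],
    [0,0,0,0,0,0,60],
    [0,0,0,0,0,0,55],
    [0,0,0,0,0,0,0],
    [0,0,0,0,0,0,0],
    [0,0,0,0,0,0,0],
    [0,0,0,0,0,0,0],
    [0,0,0,0,0,0,0],
  ],
)

```text
time: 4.3
eef_pos: [0.506, -0.1147, 0.0058]
eef_rot: [[0.994, 0.002, 0.107], [-0.107, -0.001, 0.994], [0.002, -1.0, -0.001]]
force: [-1.5, -0.0, 6.2]
grip_width: 0.042
```

```bash
python3 - <<'E'
from m import *
c=shot('wrist','w3.png'); s=arm.state(); print(s['time'],s['eef_pos'],s['force'],s['grip_width'])
E
```

```text
4.35 [ 0.50606699 -0.11469547  0.00589841] [-2.38775525  0.98422702  7.5321315 ] 0.041688784777519146
```

View pics/w3.png

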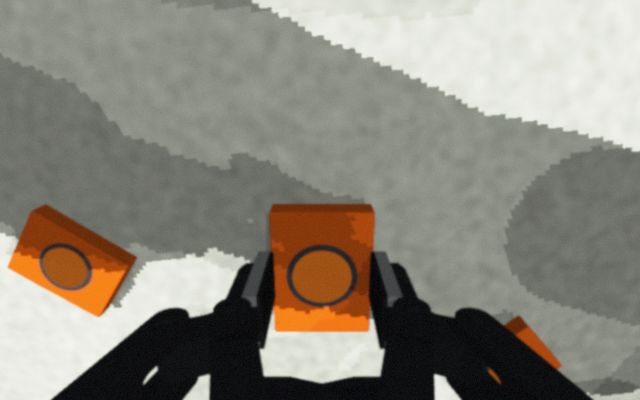

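Gripped at 41.7 mm. The 7.5 N upward force means the tips rest on the table. Against the commanded height that gives an arm compliance of about 0.27 mm/N. I'll lift and carry to above the apron.

>>> arm_command(
  steps=[
    [0,-0.02,0,0,0,0,0],
    [0,-0.038,0,0,0,0,0],
    [0,-0.038,0,0,0,0,0],
    [0,-0.02,0.03,0,0,0,0],
    [0,0,0.038,0,0,0,0],
    [0,0,0.038,0,0,0,0],
    [0,0,0.038,0,0.03,0,0],
    [0,0,0.038,0,0.03,0,0],
  ],
)

```text
time: 5.02
eef_pos: [0.5253, 0.0682, 0.1207]
eef_rot: [[0.988, 0.001, 0.155], [-0.155, 0.0, 0.988], [0.001, -1.0, 0.0]]
force: [0.7, -0.4, -0.9]
grip_width: 0.0416
```

>>> arm_command(
  steps=[
    [0,0,0,0,0,0,0],
    [0,0,0,0,0,0,0],
  ],
)

```text
time: 5.18
eef_pos: [0.5252, 0.0683, 0.1202]
eef_rot: [[0.989, -0.0, 0.15], [-0.15, -0.0, 0.989], [-0.0, -1.0, -0.0]]
force: [0.4, -0.8, -0.1]
grip_width: 0.0415
```

```bash
python3 - <<'E'
from m import *
c=shot('wrist','w4.png'); s=arm.state(); print(s['time'],s['eef_pos'],np.round(s['eef_rot'],3).tolist(),s['force'],s['grip_width'])
t=shot('top','t4.png');shot('scene','s4.png')
b=cv2.resize(c['img'][:250,180:460],None,fx=2.8,fy=2.4);cv2.imwrite('pics/w4c.png',b[:,:,::-1])
E
```

```text
5.2333 [0.52521069 0.06709147 0.12013924] [[0.988, -0.0, 0.152], [-0.152, -0.0, 0.988], [-0.0, -1.0, -0.001]] [ 0.00870058 -0.86498276 -1.51700545] 0.04163215850551569
```

View pics/w4.png

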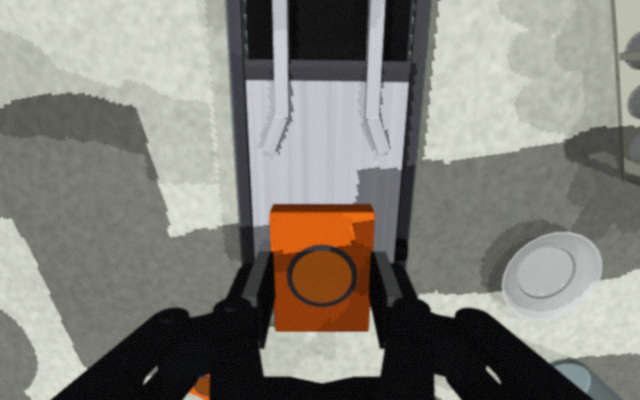

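View pics/s4.png

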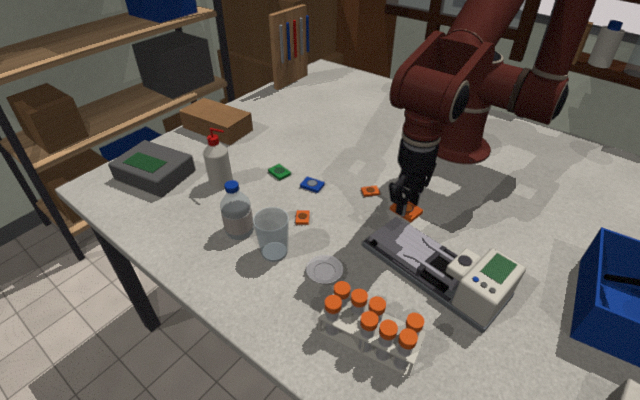

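```bash
python3 - <<'E'
from m import *
c=load('w4'); g=cv2.cvtColor(c['img'],cv2.COLOR_RGB2GRAY).astype(int)
L=[]
for v in range(4,56,6):
    r=g[v]; e=[]
    for a,b in((262,300),(355,395)):
        q=np.where(r[a:b]>100)[0]+a; e+= [q[0]-.5,q[-1]+.5]
    P=[plane(c,(u,v),.0385)[:2]*1000 for u in e]; L.append((P[1]+P[2])/2); print(v,e,'inner gap',round(np.linalg.norm(P[2]-P[1]),1))
L=np.array(L); vx,vy,x0,y0=cv2.fitLine(L.astype(np.float32),cv2.DIST_L2,0,.01,.01).ravel(); print('rail dir',np.degrees(np.arctan2(abs(vy),vx*np.sign(vy))),L.mean(0))
for u in(300,320,340): print(u,g[50:90,u].tolist())
# apron long edges
E=[]
for v in range(90,190,12):
    r=g[v]; a=np.where(r[230:330]>110)[0][0]+230-.5; b=np.where(r[330:430]>110)[0][-1]+330.5
    P=[plane(c,(u,v),.034)[:2]*1000 for u in(a,b)]; E.append((P[0]+P[1])/2); print(v,a,b,round(np.linalg.norm(P[1]-P[0]),1),np.round(E[-1],1))
E=np.array(E)
A=np.vstack([L,E]).astype(np.float32); vx,vy,x0,y0=cv2.fitLine(A,cv2.DIST_HUBER,0,.01,.01).ravel(); print('all dir',np.degrees(np.arctan2(abs(vy),vx*np.sign(vy))),x0,y0)
for v in (80,60.5): print(v,np.round(plane(c,(327,v),.034 if v==80 else .0365)*1000,1))
blobs(c,.0463+.0,amin=500)
E
```

```text
4 [np.float64(271.5), np.float64(287.5), np.float64(368.5), np.float64(384.5)] inner gap 45.8
10 [np.float64(271.5), np.float64(287.5), np.float64(368.5), np.float64(384.5)] inner gap 46.0
16 [np.float64(271.5), np.float64(287.5), np.float64(368.5), np.float64(384.5)] inner gap 46.2
22 [np.float64(272.5), np.float64(287.5), np.float64(368.5), np.float64(383.5)] inner gap 46.4
28 [np.float64(272.5), np.float64(287.5), np.float64(368.5), np.float64(383.5)] inner gap 46.6
34 [np.float64(272.5), np.float64(287.5), np.float64(367.5), np.float64(383.5)] inner gap 46.3
40 [np.float64(272.5), np.float64(287.5), np.float64(367.5), np.float64(382.5)] inner gap 46.5
46 [np.float64(272.5), np.float64(287.5), np.float64(367.5), np.float64(382.5)] inner gap 46.7
52 [np.float64(272.5), np.float64(287.5), np.float64(366.5), np.float64(382.5)] inner gap 46.3
rail dir 80.443954 [545.71492957 176.46713742]
300 [22, 22, 23, 21, 20, 23, 19, 19, 28, 43, 63, 71, 77, 76, 75, 72, 75, 69, 68, 71, 69, 66, 68, 66, 67, 64, 66, 65, 67, 86, 128, 168, 186, 191, 192, 193, 191, 191, 191, 191]
320 [25, 20, 20, 23, 24, 25, 21, 21, 25, 39, 56, 68, 74, 77, 73, 72, 74, 69, 65, 63, 67, 67, 64, 65, 67, 64, 69, 66, 72, 77, 118, 166, 191, 196, 196, 199, 196, 198, 196, 195]
340 [21, 23, 21, 20, 25, 24, 25, 18, 21, 29, 52, 64, 74, 72, 71, 73, 71, 70, 70, 67, 68, 66, 68, 67, 67, 62, 65, 66, 67, 71, 98, 153, 186, 199, 200, 199, 200, 200, 200, 201]
90 229.5 429.5 123.4 [541.9 142.3]
102 229.5 429.5 124.6 [540.9 135.2]
114 229.5 429.5 125.8 [539.9 127.9]
126 229.5 429.5 127.1 [538.8 120.5]
138 229.5 429.5 128.4 [537.7 113. ]
150 229.5 429.5 129.7 [536.6 105.3]
162 229.5 429.5 131.1 [535.5  97.4]
174 229.5 429.5 132.5 [534.3  89.4]
186 229.5 429.5 133.9 [533.1  81.2]
all dir 82.49419 542.0786 147.09445
80 [541.2 148.2  34. ]
60.5 [542.8 159.2  36.5]
[321. 266.] 12142.0 ctr [519.1  24.9] size [97.3 69.3] ang 81.4
```

The close view shows the rails at u≈287 and 368 and the lip band at v 60–80. From these:
- Axis direction is about 80.5°.
- Lip back edge is at about (542.8, 159.2) mm, within 2 mm of the value from the head.
- apron_mid is then about (527.9, 67.4).

I'll correct by +2.5 mm in tool x and lower.

>>> arm_command(
  steps=[
    [0.0025,0.02,0,0,0.013,0,0],
    [0,0.03,0,0,0,0,0],
    [0,0.02,0,0,0,0,0],
    [0,0.006,0,0,0,0,0],
    [0,0,0,0,0,0,0],
    [0,0,0,0,0,0,0],
  ],
)

```text
time: 5.83
eef_pos: [0.5284, 0.0653, 0.0449]
eef_rot: [[0.986, 0.001, 0.165], [-0.165, -0.0, 0.986], [0.001, -1.0, 0.0]]
force: [0.9, -0.9, -1.0]
grip_width: 0.0415
```

>>> arm_command(
  steps=[
    [0,0.002,0,0,0,0,0],
    [0,0.0,0,0,0,0,0],
    [0,0,0,0,0,0,0],
  ],
)

```text
time: 6.08
eef_pos: [0.5288, 0.0661, 0.0436]
eef_rot: [[0.986, 0.002, 0.164], [-0.164, -0.0, 0.986], [0.002, -1.0, 0.0]]
force: [0.3, 0.2, -1.2]
grip_width: 0.0417
```

```bash
python3 - <<'E'
from m import *
c=shot('wrist','w5.png'); s=arm.state(); print(s['time'],s['eef_pos'],np.round(s['eef_rot'],3).tolist(),s['force'],s['grip_width'])
shot('scene','s5.png')
E
```

```text
6.1333 [0.52866079 0.06612443 0.04340271] [[0.986, 0.002, 0.164], [-0.164, -0.0, 0.986], [0.002, -1.0, 0.0]] [ 0.61181709  0.02159207 -1.05656477] 0.04148214447747984
```

View pics/w5.png

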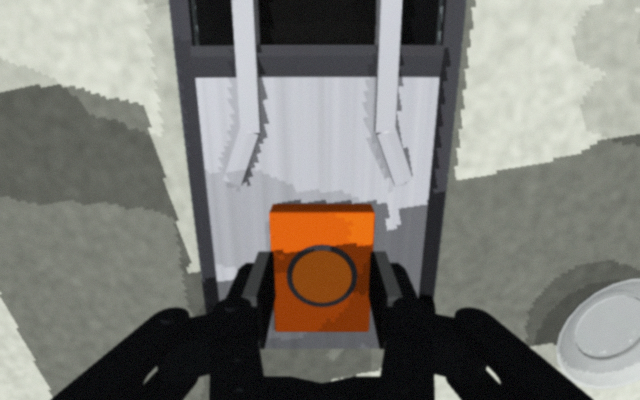

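The plate hangs square over the apron, midway between the flared rails (inner edges 257 and 377 at v=100). I'll lower to contact.

>>> arm_command(
  steps=[
    [0,0.002,0,0,0,0,0],
    [0,0.001,0,0,0,0,0],
    [0,0,0,0,0,0,0],
    [0,0,0,0,0,0,0],
  ],
)

```text
time: 6.52
eef_pos: [0.5282, 0.0662, 0.0399]
eef_rot: [[0.987, 0.0, 0.164], [-0.164, -0.0, 0.987], [0.0, -1.0, 0.0]]
force: [-1.5, 1.7, 3.5]
grip_width: 0.0416
```

>>> arm_command(
  steps=[
    [0,0.001,0,0,0,0,0],
    [0,0,0,0,0,0,0],
    [0,0,0,0,0,0,0],
  ],
)

```text
time: 6.77
eef_pos: [0.5283, 0.0662, 0.0398]
eef_rot: [[0.987, -0.0, 0.164], [-0.164, -0.0, 0.987], [-0.0, -1.0, -0.0]]
force: [-5.3, 0.4, 10.5]
grip_width: 0.0413
```

Contact at TCP z 39.8 mm, as predicted (5.9 + 34). I'll release gently and lift.

>>> arm_command(
  steps=[
    [0,-0.0015,0,0,0,0,0],
    [0,0,0,0,0,0,60],
    [0,0,0,0,0,0,70],
    [0,0,0,0,0,0,80],
    [0,0,0,0,0,0,80],
    [0,-0.02,0,0,0,0,80],
    [0,-0.038,0,0,0,0,60],
    [0,-0.015,0,0,0,0,0],
  ],
)

```text
time: 7.43
eef_pos: [0.5296, 0.0661, 0.1164]
eef_rot: [[0.986, 0.004, 0.164], [-0.164, -0.0, 0.986], [0.004, -1.0, 0.001]]
force: [0.6, -0.1, 0.9]
grip_width: 0.0452
```

>>> arm_command(
  steps=[
    [0,0,-0.03,0,0,0,0],
    [0,0,-0.03,0,0,0,0],
    [0,0,0,0,0,0,0],
    [0,0,0,0,0,0,0],
  ],
)

```text
time: 7.77
eef_pos: [0.5179, 0.0061, 0.1127]
eef_rot: [[0.986, 0.0, 0.166], [-0.166, 0.0, 0.986], [-0.0, -1.0, 0.0]]
force: [-0.1, -0.1, 0.0]
grip_width: 0.0
```

```bash
python3 - <<'E'
from m import *
c=shot('wrist','w6.png'); s=arm.state(); print(s['time'],s['eef_pos'],np.round(s['eef_rot'],3).tolist(),s['force'],s['grip_width'])
blobs(c,.046,amin=900)
t=shot('top','t6.png');blobs(t,.046)
g=cv2.cvtColor(c['img'],cv2.COLOR_RGB2GRAY)
E
```

```text
7.8167 [0.5179197  0.00679816 0.11254557] [[0.986, -0.0, 0.165], [-0.165, 0.0, 0.986], [-0.0, -1.0, 0.0]] [ 0.6833406  -0.02589808  0.38352796] 9.037728626342805e-05
[322. 114.] 7657.5 ctr [528.8  66. ] size [58.8 43.3] ang 80.5
[303. 291.] 317.0 ctr [ 394.3 -102. ] size [32.3 45.3] ang 49.1
[593. 268.] 5195.5 ctr [ 419.3 -738. ] size [122.  239.3] ang 5.5
[338. 199.] 282.5 ctr [ 586.5 -181. ] size [43.8 32.3] ang 36.5
[185. 108.] 1672.0 ctr [799.1 157.1] size [ 75.8 186.8] ang 8.5
```

View pics/w6.png

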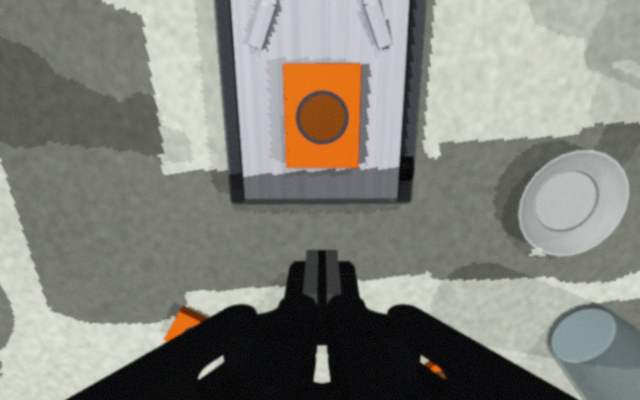

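The cartridge lies flat and free at (322,114). It is centred at (528.8, 66.0), at 80.5°, about 1 mm off the axis. Next I move the shut fingers behind it and feel for the apron with the tips, to get the true tip height.

>>> arm_command(
  steps=[
    [0,0.02,0.015,0,0,0,0],
    [0,0.03,0,0,0,0,0],
    [0,0.02,0,0,0,0,0],
    [0,0,0,0,0,0,0],
    [0,0,0,0,0,0,0],
  ],
)

```text
time: 8.28
eef_pos: [0.5193, 0.0227, 0.0415]
eef_rot: [[0.987, -0.004, 0.163], [-0.163, 0.0, 0.987], [-0.004, -1.0, -0.0]]
force: [0.7, 0.6, 0.7]
grip_width: 0.0
```

>>> arm_command(
  steps=[
    [0,0.001,0,0,0,0,0],
    [0,0,0,0,0,0,0],
    [0,0.001,0,0,0,0,0],
    [0,0,0,0,0,0,0],
    [0,0,0,0,0,0,0],
  ],
)

```text
time: 8.7
eef_pos: [0.5211, 0.0217, 0.0417]
eef_rot: [[0.986, 0.001, 0.164], [-0.164, -0.0, 0.986], [0.001, -1.0, 0.0]]
force: [-0.7, 0.1, 0.6]
grip_width: 0.0
```

>>> arm_command(
  steps=[
    [0,0.001,0,0,0,0,0],
    [0,0,0,0,0,0,0],
    [0,0.001,0,0,0,0,0],
    [0,0,0,0,0,0,0],
    [0,0,0,0,0,0,0],
  ],
)

```text
time: 9.12
eef_pos: [0.5204, 0.0217, 0.0386]
eef_rot: [[0.986, -0.0, 0.164], [-0.164, 0.0, 0.986], [-0.0, -1.0, -0.0]]
force: [0.1, -0.4, -0.2]
grip_width: 0.0001
```

>>> arm_command(
  steps=[
    [0,0.001,0,0,0,0,0],
    [0,0,0,0,0,0,0],
    [0,0.001,0,0,0,0,0],
    [0,0,0,0,0,0,0],
    [0,0,0,0,0,0,0],
  ],
)

```text
time: 9.53
eef_pos: [0.5205, 0.0218, 0.0367]
eef_rot: [[0.986, -0.0, 0.164], [-0.164, -0.0, 0.986], [-0.0, -1.0, -0.0]]
force: [-0.7, -0.4, 0.4]
grip_width: 0.0001
```

>>> arm_command(
  steps=[
    [0,0.001,0,0,0,0,0],
    [0,0,0,0,0,0,0],
    [0,0.001,0,0,0,0,0],
    [0,0,0,0,0,0,0],
    [0,0,0,0,0,0,0],
  ],
)

```text
time: 9.95
eef_pos: [0.5205, 0.0218, 0.0347]
eef_rot: [[0.986, -0.0, 0.164], [-0.164, 0.0, 0.986], [-0.0, -1.0, 0.0]]
force: [0.1, -0.8, 0.8]
grip_width: -0.0001
```

No contact down to z 34.7, so the tips are at the TCP. I'll push at z 38, which clears the lip by 1.5 mm and still engages 2.5 mm of a seated cartridge.

>>> arm_command(
  steps=[
    [0,-0.0034,0,0,0,0,0],
    [0,0,0.002,0,0,0,0],
    [0,0,0.004,0,0,0,0],
    [0,0,0.004,0,0,0,0],
    [0,0,0.004,0,0,0,0],
    [0,0,0.004,0,0,0,0],
    [0,0,0.004,0,0,0,0],
    [0,0,0.004,0,0,0,0],
  ],
)

```text
time: 10.62
eef_pos: [0.5249, 0.0478, 0.0382]
eef_rot: [[0.987, -0.0, 0.164], [-0.164, -0.0, 0.987], [-0.0, -1.0, -0.0]]
force: [-0.5, -1.7, 1.9]
grip_width: -0.0004
```

>>> arm_command(
  steps=[
    [0,0,0.004,0,0,0,0],
    [0,0,0.004,0,0,0,0],
    [0,0,0.004,0,0,0,0],
    [0,0,0.004,0,0,0,0],
    [0,0,0,0,0,0,0],
  ],
)

```text
time: 11.03
eef_pos: [0.5274, 0.0641, 0.0381]
eef_rot: [[0.987, -0.0, 0.163], [-0.163, 0.001, 0.987], [-0.0, -1.0, 0.001]]
force: [-0.4, 0.7, 0.5]
grip_width: 0.0001
```

```bash
python3 - <<'E'
from m import *
c=shot('wrist','w7.png'); s=arm.state(); print(s['time'],s['eef_pos'],s['force'])
E
```

```text
11.0833 [0.52722641 0.063937   0.03791385] [-0.98764425  0.25283645  0.67075638]
```

View pics/w7.png

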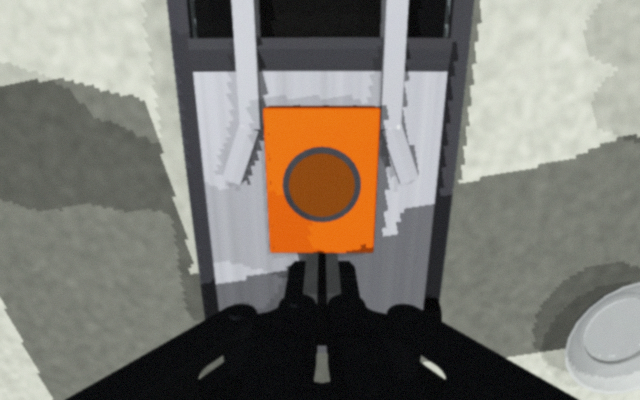

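The cartridge enters the rails square, with about 2 mm clearance each side. I'll continue over the lip in smaller steps and watch the force.

>>> arm_command(
  steps=[
    [0,0,0.003,0,0,0,0],
    [0,0,0.003,0,0,0,0],
    [0,0,0.003,0,0,0,0],
    [0,0,0.003,0,0,0,0],
  ],
)

```text
time: 11.42
eef_pos: [0.5292, 0.0754, 0.0379]
eef_rot: [[0.986, -0.001, 0.164], [-0.164, 0.0, 0.986], [-0.001, -1.0, 0.0]]
force: [1.0, -0.6, -0.7]
grip_width: -0.0001
```

>>> arm_command(
  steps=[
    [0,0,0.002,0,0,0,0],
    [0,0,0.002,0,0,0,0],
    [0,0,0.002,0,0,0,0],
  ],
)

```text
time: 11.67
eef_pos: [0.5303, 0.0811, 0.0381]
eef_rot: [[0.986, -0.0, 0.164], [-0.164, -0.0, 0.986], [-0.0, -1.0, -0.0]]
force: [0.6, -1.0, -0.3]
grip_width: -0.0004
```

>>> arm_command(
  steps=[
    [0,0,0.003,0,0,0,0],
    [0,0,0.003,0,0,0,0],
    [0,0,0.003,0,0,0,0],
    [0,0,0.003,0,0,0,0],
  ],
)

```text
time: 12.0
eef_pos: [0.5324, 0.0932, 0.0382]
eef_rot: [[0.986, 0.0, 0.164], [-0.164, 0.0, 0.986], [0.0, -1.0, 0.0]]
force: [0.2, 0.3, -0.7]
grip_width: -0.0002
```

>>> arm_command(
  steps=[
    [0,0,0.003,0,0,0,0],
    [0,0,0.003,0,0,0,0],
    [0,0,0.003,0,0,0,0],
    [0,0,0.003,0,0,0,0],
  ],
)

```text
time: 12.33
eef_pos: [0.5344, 0.1049, 0.0383]
eef_rot: [[0.986, 0.0, 0.164], [-0.164, -0.0, 0.986], [0.0, -1.0, -0.0]]
force: [0.5, -1.5, -0.2]
grip_width: -0.0001
```

```bash
python3 - <<'E'
from m import *
c=shot('wrist','w8.png'); s=arm.state(); print(s['time'],s['eef_pos'],s['force'])
E
```

```text
12.3833 [0.53444807 0.10536468 0.03826925] [0.62465178 0.08904731 0.02417838]
```

View pics/w8.png

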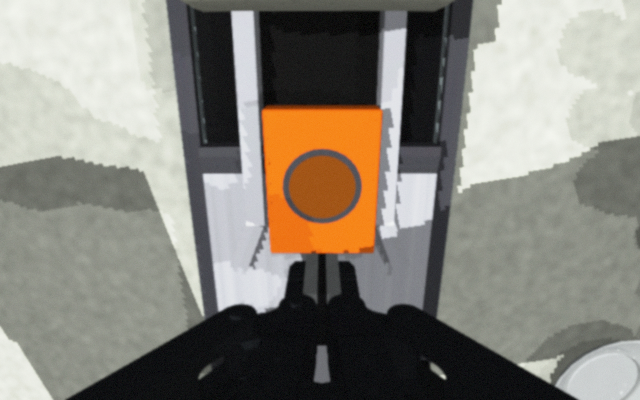

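The cartridge is straddling the lip and straight. I'll continue.

>>> arm_command(
  steps=[
    [0,0,0.003,0,0,0,0],
    [0,0,0.003,0,0,0,0],
    [0,0,0.003,0,0,0,0],
    [0,0,0.003,0,0,0,0],
  ],
)

```text
time: 12.72
eef_pos: [0.5364, 0.1167, 0.0383]
eef_rot: [[0.986, 0.0, 0.164], [-0.164, -0.0, 0.986], [0.0, -1.0, -0.0]]
force: [0.2, -2.0, 0.8]
grip_width: 0.0
```

>>> arm_command(
  steps=[
    [0,0,0.002,0,0,0,0],
    [0,0,0.002,0,0,0,0],
    [0,0,0.002,0,0,0,0],
    [0,0,0.002,0,0,0,0],
    [0,0,0.002,0,0,0,0],
  ],
)

```text
time: 13.13
eef_pos: [0.5381, 0.1263, 0.0384]
eef_rot: [[0.986, 0.0, 0.164], [-0.164, -0.001, 0.986], [0.0, -1.0, -0.001]]
force: [-0.7, -3.5, 3.0]
grip_width: 0.0
```

>>> arm_command(
  steps=[
    [0,0,0.002,0,0,0,0],
    [0,0,0.002,0,0,0,0],
    [0,0,0.002,0,0,0,0],
    [0,0,0.002,0,0,0,0],
  ],
)

```text
time: 13.47
eef_pos: [0.5393, 0.1348, 0.0382]
eef_rot: [[0.986, 0.0, 0.164], [-0.164, 0.001, 0.986], [0.0, -1.0, 0.001]]
force: [0.4, -0.7, 0.0]
grip_width: -0.0
```

```bash
python3 - <<'E'
from m import *
c=shot('wrist','w9.png'); s=arm.state(); print(s['time'],s['eef_pos'],s['force'])
E
```

```text
13.5167 [0.53914973 0.13510611 0.03796247] [0.57859667 0.02262624 0.13097328]
```

View pics/w9.png

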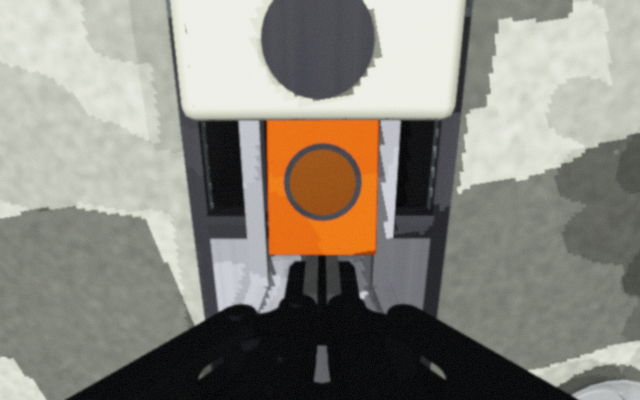

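>>> arm_command(
  steps=[
    [0,0,0.0015,0,0,0,0],
    [0,0,0.0015,0,0,0,0],
    [0,0,0.0015,0,0,0,0],
    [0,0,0.0015,0,0,0,0],
  ],
)

```text
time: 13.85
eef_pos: [0.54, 0.1404, 0.0379]
eef_rot: [[0.986, -0.001, 0.164], [-0.164, 0.0, 0.986], [-0.001, -1.0, 0.0]]
force: [-0.2, 0.1, -0.6]
grip_width: 0.0001
```

>>> arm_command(
  steps=[
    [0,0,0.001,0,0,0,0],
    [0,0,0.001,0,0,0,0],
    [0,0,0.001,0,0,0,0],
  ],
)

```text
time: 14.1
eef_pos: [0.5407, 0.1432, 0.0382]
eef_rot: [[0.986, -0.0, 0.164], [-0.164, 0.0, 0.986], [-0.0, -1.0, 0.0]]
force: [-0.0, -0.8, -0.3]
grip_width: 0.0002
```

>>> arm_command(
  steps=[
    [0,0,0.001,0,0,0,0],
    [0,0,0.001,0,0,0,0],
    [0,0,0,0,0,0,0],
  ],
)

```text
time: 14.35
eef_pos: [0.5411, 0.1453, 0.0383]
eef_rot: [[0.986, 0.0, 0.164], [-0.164, 0.0, 0.986], [0.0, -1.0, 0.0]]
force: [-0.2, 0.5, -0.5]
grip_width: 0.0
```

```bash
python3 - <<'E'
from m import *
c=shot('wrist','w10.png'); s=arm.state(); print(s['time'],s['eef_pos'],s['force'])
d=shot('scene','s10.png'); cv2.imwrite('pics/s10c.png',cv2.resize(d['img'][220:320,380:500],None,fx=5,fy=5)[:,:,::-1])
E
```

```text
14.4 [0.54111296 0.14524333 0.03829308] [0.33726486 0.4091749  0.39236888]
```

View pics/w10.png

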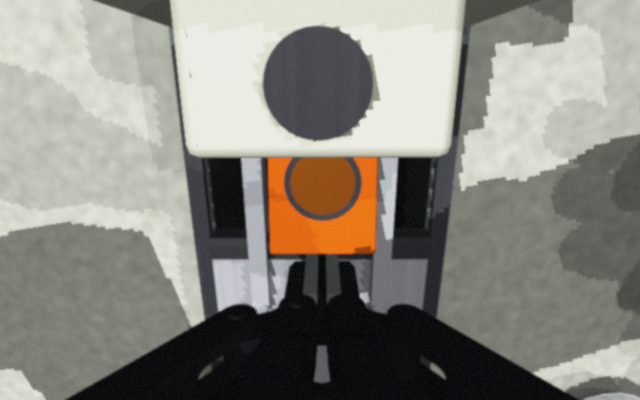

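View pics/s10c.png

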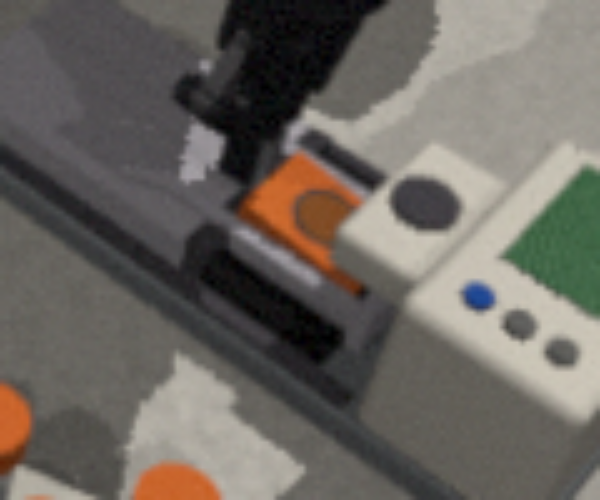

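The rear edge is still on the lip (v 238–258) and the front is down in the pocket. I'll go forward in 1 mm, then 0.5 mm steps.

>>> arm_command(
  steps=[
    [0,0,0.001,0,0,0,0],
    [0,0,0.001,0,0,0,0],
    [0,0,0,0,0,0,0],
  ],
)

```text
time: 14.7
eef_pos: [0.5413, 0.1472, 0.0382]
eef_rot: [[0.986, -0.0, 0.164], [-0.164, 0.0, 0.986], [-0.0, -1.0, 0.0]]
force: [0.6, -0.4, 0.0]
grip_width: -0.0001
```

>>> arm_command(
  steps=[
    [0,0,0.001,0,0,0,0],
    [0,0,0,0,0,0,0],
  ],
)

```text
time: 14.87
eef_pos: [0.5415, 0.1481, 0.0382]
eef_rot: [[0.986, -0.0, 0.164], [-0.164, 0.0, 0.986], [-0.0, -1.0, 0.0]]
force: [0.3, 1.0, -0.7]
grip_width: -0.0002
```

>>> arm_command(
  steps=[
    [0,0,0.001,0,0,0,0],
    [0,0,0,0,0,0,0],
  ],
)

```text
time: 15.03
eef_pos: [0.5417, 0.1492, 0.0382]
eef_rot: [[0.986, 0.0, 0.164], [-0.164, 0.0, 0.986], [0.0, -1.0, 0.0]]
force: [0.9, 0.4, 0.0]
grip_width: -0.0001
```

```bash
python3 - <<'E'
from m import *
c=shot('wrist','w11.png'); s=arm.state(); print(s['time'],s['eef_pos'],s['force'])
d=shot('scene','s11.png'); a=cv2.resize(d['img'][230:310,390:480],None,fx=4,fy=4);b=cv2.resize(c['img'][140:280,220:430],None,fx=2,fy=2)
h=max(a.shape[0],b.shape[0]);o=np.zeros((h,a.shape[1]+b.shape[1],3),np.uint8);o[:a.shape[0],:a.shape[1]]=a;o[:b.shape[0],a.shape[1]:]=b
cv2.imwrite('pics/c11.png',o[:,:,::-1])
E
```

```text
15.0833 [0.54177053 0.14917549 0.03827698] [-0.60737057 -0.37388264 -0.27290233]
```

View pics/c11.png

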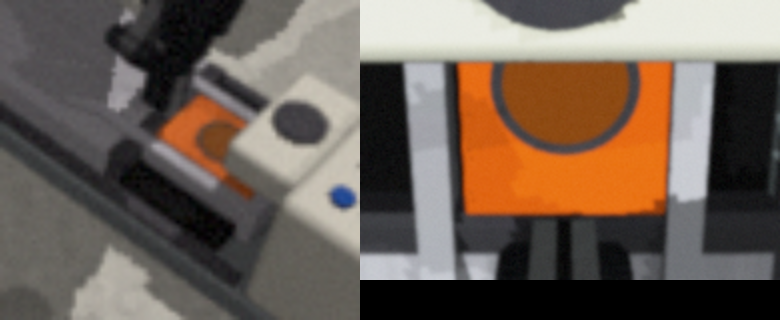

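```bash
python3 - <<'E'
from m import *
for n in('w10','w11'):
    c=load(n)
    for uv in((280,240),(325,235),(365,240),(325,200),(280,180),(365,180),(322,170)): print(n,uv,np.round(dep(c,uv)*1000,1))
    for uv in((250,200),(385,200)): print('rail',np.round(dep(c,uv)*1000,1))
for n in('s10','s11'):
    c=load(n)
    for uv in((436,258),(445,262)): print(n,np.round(dep(c,uv)*1000,1),c['img'][uv[1],uv[0]])
E
```

```text
w10 (280, 240) [527.9 166.8  47.2]
w10 (325, 235) [546.3 165.5  46.1]
w10 (365, 240) [562.2 160.9  46.8]
w10 (325, 200) [548.7 180.   44.7]
w10 (280, 180) [532.1 190.4  42. ]
w10 (365, 180) [565.7 185.2  43.3]
w10 (322, 170) [549.5 192.   43.1]
rail [517.  182.7  37.3]
rail [573.5 173.1  36.7]
w11 (280, 240) [526.9 167.2  39.2]
w11 (325, 235) [546.4 165.7  37.8]
w11 (365, 240) [563.2 161.4  39.8]
w11 (325, 200) [549.1 181.9  38.7]
w11 (280, 180) [532.4 193.8  39.8]
w11 (365, 180) [566.6 187.9  39.4]
w11 (322, 170) [551.5 204.8  79.6]
rail [517.8 186.7  37.6]
rail [574.1 177.2  37.1]
s10 [550.8 164.5  45.6] [200 104  45]
s10 [548.2 185.1  44.3] [129  77  40]
s11 [544.2 163.   38.5] [193  94  42]
s11 [545.  184.5  40.9] [118  67  31]
```

Depth readings show the top went from 42–47 mm (tilted) to a level 38–40 mm. The rails read 37.3 where the true value is 38.5, so the top is really about 40.5, which means it has dropped level. For the press I'll back off, rise, move over the exposed part near its centre, and press down against the sprung pad.

>>> arm_command(
  steps=[
    [0,0,-0.003,0,0,0,0],
    [0,-0.015,0,0,0,0,0],
    [0,0,0.015,0,0,0,0],
    [0,0,0.015,0,0,0,0],
    [0,0,0.008,0,0,0,0],
    [0,0.008,0,0,0,0,0],
    [0,0,0,0,0,0,0],
  ],
)

```text
time: 15.72
eef_pos: [0.5462, 0.1833, 0.0434]
eef_rot: [[0.987, -0.003, 0.163], [-0.163, -0.001, 0.987], [-0.003, -1.0, -0.001]]
force: [-0.5, -0.1, -0.5]
grip_width: 0.0001
```

```bash
python3 - <<'E'
from m import *
c=shot('wrist','w12.png'); s=arm.state(); print(s['time'],s['eef_pos'],s['force'])
d=shot('scene','s12.png'); cv2.imwrite('pics/s12c.png',cv2.resize(d['img'][220:320,380:500],None,fx=5,fy=5)[:,:,::-1])
E
```

```text
15.7667 [0.5461504  0.18298843 0.04355568] [-0.75391325 -0.11236312  0.17872881]
```

View pics/s12c.png

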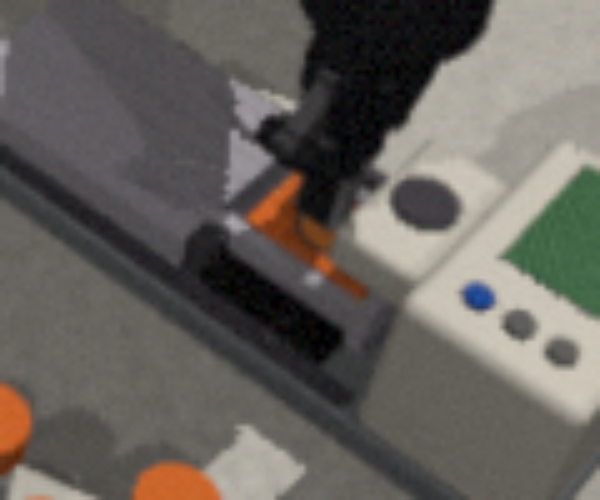

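View pics/w12.png

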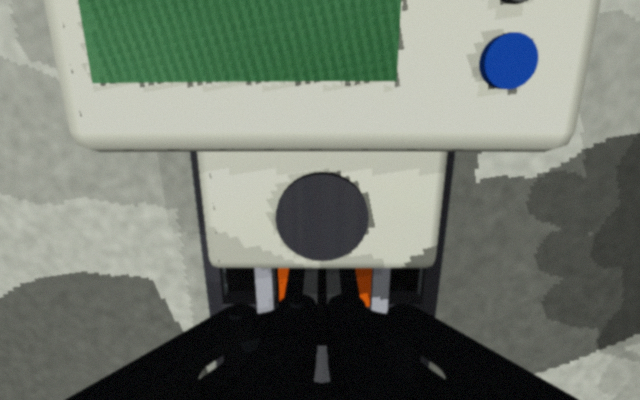

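The fingertips are above the exposed orange plate, 3 mm over it, and clear of the head. I'll press down stepwise.

>>> arm_command(
  steps=[
    [0,0.002,0,0,0,0,0],
    [0,0.001,0,0,0,0,0],
    [0,0.001,0,0,0,0,0],
    [0,0,0,0,0,0,0],
  ],
)

```text
time: 16.15
eef_pos: [0.5473, 0.1832, 0.0409]
eef_rot: [[0.986, -0.0, 0.164], [-0.164, -0.0, 0.986], [-0.0, -1.0, -0.0]]
force: [0.9, 0.1, -0.1]
grip_width: 0.0001
```

>>> arm_command(
  steps=[
    [0,0.001,0,0,0,0,0],
    [0,0.001,0,0,0,0,0],
    [0,0,0,0,0,0,0],
  ],
)

```text
time: 16.4
eef_pos: [0.5476, 0.1835, 0.0396]
eef_rot: [[0.986, 0.0, 0.164], [-0.164, -0.0, 0.986], [0.0, -1.0, -0.0]]
force: [-1.5, -1.3, 2.8]
grip_width: -0.0001
```

>>> arm_command(
  steps=[
    [0,0.001,0,0,0,0,0],
    [0,0.001,0,0,0,0,0],
    [0,0,0,0,0,0,0],
  ],
)

```text
time: 16.65
eef_pos: [0.5477, 0.1835, 0.0383]
eef_rot: [[0.987, -0.0, 0.164], [-0.164, -0.0, 0.987], [0.0, -1.0, -0.0]]
force: [-3.4, -1.6, 8.3]
grip_width: -0.0001
```

>>> arm_command(
  steps=[
    [0,0.0005,0,0,0,0,0],
    [0,0,0,0,0,0,0],
  ],
)

```text
time: 16.82
eef_pos: [0.5477, 0.1835, 0.038]
eef_rot: [[0.987, -0.0, 0.164], [-0.164, -0.0, 0.987], [0.0, -1.0, -0.0]]
force: [-3.4, -1.8, 9.1]
grip_width: -0.0001
```

Holding at about 9–10 N for just under a second.

>>> arm_command(
  steps=[
    [0,0.0,0,0,0,0,0],
    [0,0,0,0,0,0,0],
    [0,0,0,0,0,0,0],
    [0,0,0,0,0,0,0],
  ],
)

```text
time: 17.15
eef_pos: [0.5477, 0.1835, 0.0381]
eef_rot: [[0.987, 0.0, 0.164], [-0.164, -0.0, 0.987], [0.0, -1.0, -0.0]]
force: [-4.3, -2.1, 9.4]
grip_width: -0.0002
```

>>> arm_command(
  steps=[
    [0,0.0,0,0,0,0,0],
    [0,0,0,0,0,0,0],
    [0,0,0,0,0,0,0],
    [0,0,0,0,0,0,0],
  ],
)

```text
time: 17.48
eef_pos: [0.5477, 0.1835, 0.0381]
eef_rot: [[0.987, -0.0, 0.164], [-0.164, -0.0, 0.987], [0.0, -1.0, -0.0]]
force: [-4.7, -1.3, 8.6]
grip_width: -0.0001
```

>>> arm_command(
  steps=[
    [0,0,0,0,0,0,0],
    [0,0,0,0,0,0,0],
    [0,0,0,0,0,0,0],
    [0,0,0,0,0,0,0],
  ],
)

```text
time: 17.82
eef_pos: [0.5477, 0.1835, 0.0381]
eef_rot: [[0.987, 0.0, 0.164], [-0.164, -0.0, 0.987], [0.0, -1.0, -0.0]]
force: [-4.5, -1.9, 9.7]
grip_width: -0.0
```

>>> arm_command(
  steps=[
    [0,-0.004,0,0,0,0,0],
    [0,-0.008,0,0,0,0,0],
    [0,-0.02,-0.02,0,0,0,0],
    [0,-0.03,-0.03,0,0,0,0],
    [0,-0.03,-0.03,0,0,0,0],
    [0,0,-0.03,0,0,0,0],
    [0,0,0,0,0,0,0],
    [0,0,0,0,0,0,0],
  ],
)

```text
time: 18.48
eef_pos: [0.5297, 0.0752, 0.1282]
eef_rot: [[0.986, 0.001, 0.166], [-0.166, 0.0, 0.986], [0.001, -1.0, 0.001]]
force: [-0.3, -0.0, -0.4]
grip_width: 0.0003
```

```bash
python3 - <<'E'
from m import *
c=shot('wrist','w13.png'); s=arm.state(); print(s['time'],s['eef_pos'],s['force'])
d=shot('scene','s13.png'); cv2.imwrite('pics/s13c.png',cv2.resize(d['img'][220:320,380:500],None,fx=5,fy=5)[:,:,::-1])
t=shot('top','t13.png')
print('now top');blobs(t,.012);blobs(t,.012,(100,140,40),(130,255,255)); blobs(t,.012,(50,120,30),(85,255,255))
E
```

```text
18.5333 [0.52926777 0.07608474 0.12732837] [-0.54904942  0.22775394 -0.32905654]
now top
[304. 291.] 313.5 ctr [ 391.9 -100.9] size [33.5 46.9] ang 49.5
[593. 268.] 5191.5 ctr [ 417.3 -763. ] size [127.3 249.6] ang 5.9
[338. 199.] 282.5 ctr [ 591.8 -183. ] size [45.5 33.7] ang 36.5
[185. 108.] 1690.0 ctr [813.1 168.9] size [ 78.9 194.4] ang 8.5
[370. 253.] 458.0 ctr [ 470.3 -247.9] size [41.5 57.3] ang 10.0
[ 12. 292.] 2773.5 ctr [407.3 552.6] size [269.8  66.1] ang 3.7
[390. 120.] 176.5 ctr [ 773.4 -307.2] size [35.1 36.3] ang 88.9
[422. 246.] 460.0 ctr [ 482.6 -363.9] size [58.1 42.4] ang 78.9
[548. 125.] 1119.5 ctr [ 755.8 -687.6] size [ 60.2 124.3] ang 11.8
```

View pics/w13.png

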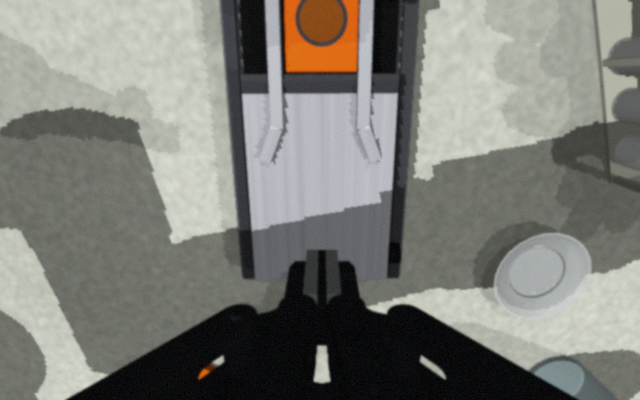

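View pics/s13c.png

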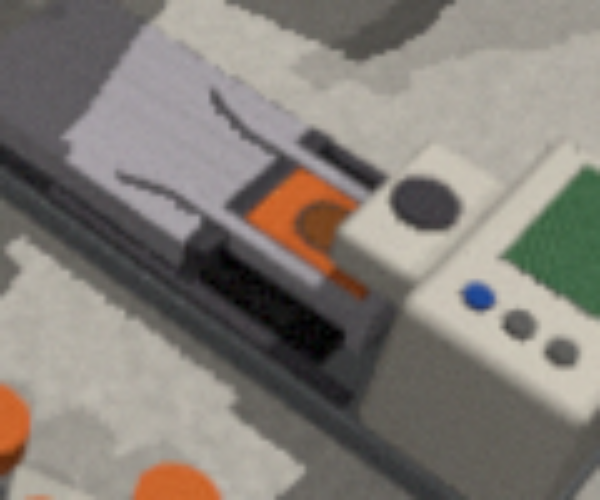

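```bash
python3 - <<'E'
from m import *
c=load('w13'); z=lambda a,b,v:round(float(np.median([dep(c,(u,v))[2] for u in range(a,b)])*1000),1)
for v in(6,20,40,55,68): print(v,'L',z(290,306,v),'R',z(338,354,v),'rails',z(268,282,v),z(362,372,v))
print('apron',z(300,345,140)); s=arm.state(); print(s['force'])
arm.finish_job()
E
```

```text
6 L 39.1 R 39.3 rails 36.8 37.3
20 L 39.5 R 39.1 rails 37.0 37.1
40 L 39.1 R 38.9 rails 36.9 36.8
55 L 38.8 R 38.8 rails 37.4 36.9
68 L 38.8 R 38.7 rails 37.1 37.3
apron 32.7
[-0.53573422  0.58425958 -0.03115829]
the job is handed in; nothing more can be done
```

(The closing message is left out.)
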